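Shut the lids of the tessera box with one stroke of the fingertips

TASK

The mortar is about to be spread, so close the tessera box: run your fingertips lightly along the top of the row of five open lids, starting at the end of the box where the first lid has its hinge and going the way the lids fold, so that they go down one after the other and all five end lying fully shut. Leave the box where it stands, do not pick up anything, and leave the other things on the bench alone.

Things in the scene. Friction and masses are not known exactly. Their poses are not given: they have to be found in the camera images.
- tessera_box: Grey plastic tessera box standing loose on the bench, about 1.3 kg: a single row of five cells, 264 long x 64 wide x 38 mm high, full of mosaic tesserae. Origin: centre of its underside. Its x axis runs along the row in the direction in which the lids fold shut (from lid 1 to lid 5), y across the row, z up.
- row_start (a point): Point on the centre line of the row at the hinge of lid 1, level with the flat top of a shut lid (41 mm above the bench), 130 mm from the box's origin towards -x.
- row_end (a point): The same at the other end, just beyond the free edge of lid 5 when shut (130 mm from the origin towards +x, 41 mm above the bench).
- lid1 (a joint): Flip lid 1 of 5, counted from row_start: opening angle in rad, 0 = lying fully shut on the rim, pi/2 = upright, 1.85 = stop. A white plastic flap 60 mm across the row, reaching 50 mm from its hinge, 3 mm thick, hinged on its row_start side 38 mm above the bench and folding down towards row_end; hinges are 52 mm apart.
- lid2 (a joint): Flip lid 2 of 5, counted from row_start: opening angle in rad, 0 = lying fully shut on the rim, pi/2 = upright, 1.85 = stop. A flap like lid 1. All the lids are flat on top; the top of a shut lid is 41 mm above the bench and is the highest part of the shut box. The hinged edge of each lid is a round barrel, 7 mm thick.
- lid3 (a joint): Flip lid 3 of 5, counted from row_start: opening angle in rad, 0 = lying fully shut on the rim, pi/2 = upright, 1.85 = stop. A flap like lid 1. The plastic hinges of all the lids are stiff (about 0.01 N m): a lid stays at whatever angle it is left.
- lid4 (a joint): Flip lid 4 of 5, counted from row_start: opening angle in rad, 0 = lying fully shut on the rim, pi/2 = upright, 1.85 = stop. A flap like lid 1.
- lid5 (a joint): Flip lid 5 of 5, counted from row_start: opening angle in rad, 0 = lying fully shut on the rim, pi/2 = upright, 1.85 = stop. A flap like lid 1.
- nippers: Wheeled tile nippers with black rubber grips, lying flat beside the box, about 200 x 75 x 18 mm. Bystander; origin under its middle.
- tile: White tile, 50 x 50 x 8 mm, beside the box. Bystander; origin at the centre of its underside.
- glue: Small white glue bottle, 44 mm across and 85 mm high, standing beside the box. Bystander; origin at the centre of its underside.
- pencil: Flat carpenter's pencil, 170 x 13 x 8 mm, lying beside the box. Bystander; origin under its middle.
- spreader: Notched steel spreader with a blue handle, 165 x 125 x 22 mm, lying flat. Bystander.
- float: Grout float with a wooden handle, 240 x 95 x 78 mm. Bystander.
- brush_pot: Ceramic pot of brushes, 80 mm across, 180 mm high over the brushes. Bystander.

How it is judged:
On the way, in this order (a step that is already met when the one before it is completed fails the run):
1. lid 1 is pushed fully shut first (value of joint lid1 below 0.08 rad), for 0.05 s.
2. lid 2 is pushed fully shut next (value of joint lid2 below 0.08 rad), for 0.05 s.
3. lid 3 is pushed fully shut next (value of joint lid3 below 0.08 rad), for 0.05 s.
4. lid 4 is pushed fully shut next (value of joint lid4 below 0.08 rad), for 0.05 s.
5. lid 5 is pushed fully shut next (value of joint lid5 below 0.08 rad), for 0.05 s.
At the end, for the whole second after the job is handed in: All five lids are shut (each within 0.08 rad, its free edge within 4 mm of the rim), and the box stands level and at rest within 30 mm of where it was (value of joint each of lid1, lid2, lid3, lid4, lid5 below 0.08 rad and distance of tessera_box from where it was at the start of the episode below 0.03 m and linear speed of tessera_box below 0.01 m/s and angle between tessera_box's own z axis and vertical below 0.05 rad); the robot touches nothing.
It fails at once if the box is lifted or tipped (height (world z) of tessera_box above 0.012 m or angle between tessera_box's own z axis and vertical above 0.15 rad).
It fails at once if the box is shoved more than 30 mm away (distance of tessera_box from where it was at the start of the episode above 0.03 m).
It fails at once if the fingers lean on the box or its lids with more than 40 N (contact force between the fingers and tessera_box above 40 N).
It fails at once if another thing on the bench is picked up or shifted by more than 30 mm (distance of any of nippers, tile, glue, pencil, spreader, float, brush_pot from where it was at the start of the episode above 0.03 m).
It also fails if it takes over 37 s, if anything falls off the work surface, if the arm or the gripper's body presses on something with over 40 N, if the wrist force passes 120 N, or if a joint passes its speed limit or range.

ROBOT

A 6-joint arm with a two-finger parallel gripper is mounted at the origin on the work surface. World frame = base frame: x ahead of the robot, y to its left, z up, the work surface at z = 0. Lengths are in m, angles in rad, forces in N, time in s.
With the tool pointing down it reaches from about 0.35 to 0.775 m from the base axis. Payload 7.3 kg.
Tool frame: the origin (TCP) lies at the very end of the fingers, on their centre line; the grasp point (between the pads) lies 19 mm behind it (pinch_z is the distance from the TCP to the grasp point, in m); z points along the fingers, y is the line along which they close (so a half turn about z gives the same grasp; the last joint's range is limited). The gripper opens to 92 mm and grips with 3 to 60 N. Pads are 19 mm wide; open, the fingers measure 130 mm over their backs; the gripper's body (75 mm by 190 mm) begins 47 mm behind the grasp point.
Start: joints at [-1.429, 0.342, 1.524, -0, 1.275, -0.146], TCP at [0.149, -0.503, 0.227] pointing down, gripper open.
Joint ranges: [-2.53, 2.53], [-0.77, 2.02], [0.04, 2.7], [-1, 4.14], [0.28, 2.66], [-3.11, 3.11]. Speed limits (rad/s): [2.57, 2.57, 3.14, 3.14, 3.14, 3.14].

INTERFACE

Orientations are given as [roll, pitch, yaw] about the fixed x, y, z axes, in that order (R = Rz(yaw) Ry(pitch) Rx(roll)).
In Python, from cell import * gives the robot as it stands.
- The arm moves only by the tool arm_command, never from a script. Its arguments are lists of equal length, an entry for each row: "fingers": the gripper command: -1 is fully open, 1 is shut, values between are in proportion; "travel": the shift along the tool's x, y, z in m, a list of three; "dr": the turn, a rotation vector about the tool's x, y, z in degrees, a list of three. In form: {"fingers": [fingers, ...], "travel": [[x, y, z], ...], "dr": [[wx, wy, wz], ...]}. A call has 1 to 8 rows; each row is the pose to reach, as a shift and turn from the pose commanded when the call began, along the tool's axes at that moment; what a row does not reach only later rows make up. A row lasts 1/12 s, in which the tool goes at most 41.7 mm and 7.16 degrees, less where a joint would pass 70% of its speed; a pose out of reach is approached as far as the arm can. A call with a gripper value outside its range is refused whole. The fingers move at their own pace and stop on an object; "squeeze" is the grip in N (left out, the last holds). Time passes only in rows, so rows that repeat a pose let the fingers close. It gives the time, the measured TCP pose, the force, the opening and the grip force at its end, in the units of the state.
- observe(): the state, without advancing time (a new reading comes with each control period).
- read_camera(name): name is "scene" or "top"; returns a dict with "color" (480x640x3 uint8, blue, green, red), "z_map" (480x640 float32, m along the optical axis (not along the pixel's ray), 0 where there is no reading), "fx", "fy", "cx", "cy" (pixels), "R" (3x3) and "t" (3): a world point X has camera coordinates R X + t. Camera axes: x right, y down, z forward; pixel columns grow to the right and rows downward; lengths in m; the calibration is good to about 2 mm. A picture is of the moment at which its call begins.
- hand_in(): hands the job in; it is judged then, once.
The state is a dict: "time": time; "qpos": joint angles; "qvel": joint speeds; "joint_efforts": joint torques, N m; "tool_pos": TCP position; "tool_rot": TCP orientation; "contact_force": force on the tool from outside, world axes, zero at the start; "torque": the same for the moment, N m; "opening": finger opening in m; "grip_force": force on a finger pad.
Only numpy, scipy, OpenCV 4.12 (cv2) and the standard library are available. Lean on these libraries where they do the work, as an engineer would, in place of code of your own. Each camera call takes 0.05 s, during which the arm holds its last target. There are 200 camera calls.

## Working session

There is one attempt and no reset: what is moved stays moved. The work goes in short steps, Python scripts to look and compute and a tool call to move; the robot and the scene stay as the last step left them, time stands still between calls to the robot, and variables do not carry over. Pictures are saved under pics/ and viewed, at most 10 in all, crops included, and the job is handed in when it is done.

Besides the shell and the picture viewer there is one more tool, called after ">>>" as name(argument=value, ...) on one line, values as JSON. arm_command: Moves the arm, as the interface text tells. Its arguments: {"type":"object","properties":{"fingers":{"type":"array","items":{"type":"number"}},"travel":{"type":"array","items":{"type":"array","items":{"type":"number"}}},"dr":{"type":"array","items":{"type":"array","items":{"type":"number"}}},"squeeze":{"type":"number"}},"required":["fingers","travel","dr"]}

```bash
mkdir -p pics
python3 - <<'E'
from cell import *
import cv2,numpy as np
for n in("top","scene"):
    c=read_camera(n); cv2.imwrite(f"pics/{n}0.png",c["color"]); np.savez(f"{n}0.npz",**c)
    print(n,c["fx"],c["cx"],c["cy"],np.round(c["R"],3).tolist(),np.round(c["t"],3))
print(observe())
E
```

```text
top 574.0376164209727 315.06866703663934 250.2825769449283 [[0.001, -1.0, -0.008], [-0.99, -0.0, -0.138], [0.138, 0.008, -0.99]] [1.000e-03 5.450e-01 1.194e+00]
scene 450.88437938829986 315.9634147399163 243.5932521607149 [[0.726, 0.687, -0.002], [0.581, -0.616, -0.532], [-0.367, 0.386, -0.847]] [-0.383 -0.285  1.468]
{'time': 0.1, 'qpos': array([-1.42899484e+00,  3.42626204e-01,  1.52491117e+00, -2.92359587e-06,
        1.27541179e+00, -1.45955536e-01]), 'qvel': array([-0.00053192, -0.00106115, -0.00283746, -0.00035872, -0.00070497,
        0.00108373]), 'joint_efforts': array([ 8.19493707e-04, -4.32004774e+01, -2.44694763e+01,  7.18625123e-02,
        5.25937497e-02, -3.10241808e-05]), 'tool_pos': array([ 0.14898722, -0.50303805,  0.226132  ]), 'tool_rot': array([-3.14025016e+00, -1.94521527e-04,  2.87757742e-01]), 'contact_force': array([ 0.02390352, -0.35164421,  1.15348791]), 'torque': array([ 0.00052025, -0.02310489,  0.02009851]), 'grip_force': 0.0, 'opening': 0.0917480825774524}
```

View pics/top0.png

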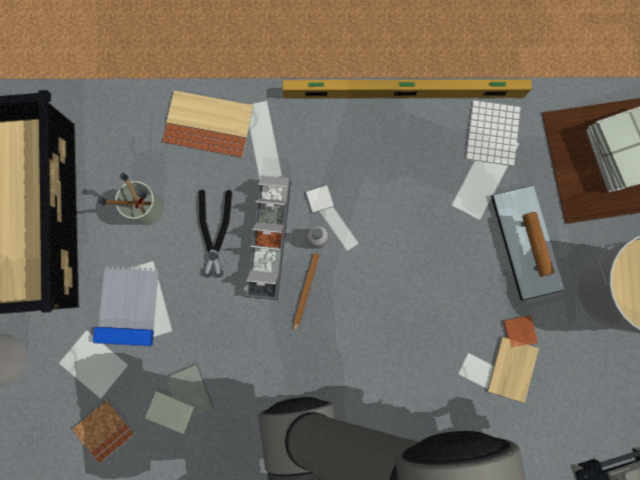

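View pics/scene0.png

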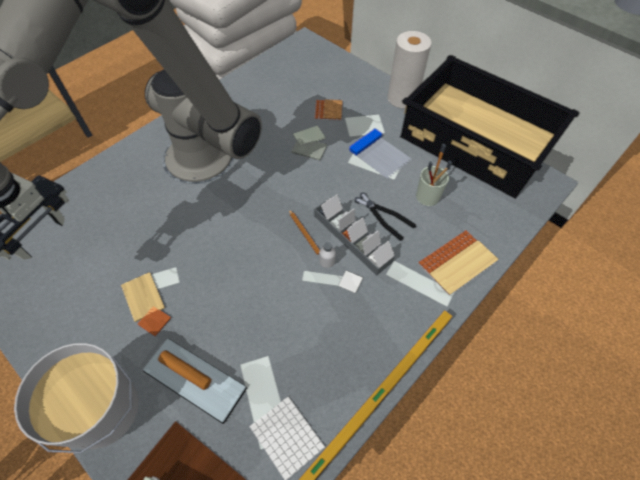

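The top view shows the box running from about (264,296) to (274,180). The nippers are at (213,230), the glue at (317,237), the pencil at (306,290) and the tile at (319,198). The lids stand open, so I'll zoom in to find which way they fold.

```bash
cat > h.py <<'E'
import numpy as np,cv2
def cloud(c):
    z=c["z_map"]; v,u=np.mgrid[:480,:640]
    P=np.stack([(u-c["cx"])/c["fx"]*z,(v-c["cy"])/c["fy"]*z,z],-1)
    W=(P-c["t"])@c["R"]; W[z==0]=np.nan
    return W
def ray(c,u,v,h):
    d=np.array([(u-c["cx"])/c["fx"],(v-c["cy"])/c["fy"],1])@c["R"]; o=-c["t"]@c["R"]
    return o+d*(h-o[2])/d[2]
E
python3 - <<'E'
from h import *
ims=[]
for n,(a,b,w,h) in {"top":(225,165,120,145),"scene":(285,175,140,110)}.items():
    c=dict(np.load(n+"0.npz")); W=cloud(c)
    im=cv2.resize(c["color"][b:b+h,a:a+w],None,fx=4 if n=="top" else 5,fy=4 if n=="top" else 5,interpolation=cv2.INTER_CUBIC); cv2.imwrite(f"pics/{n}1.png",im)
    # points in box region
    m=(W[...,2]>.02)&(W[...,2]<.12)
    sub=np.zeros_like(m); sub[b:b+h,a:a+w]=1; m=(m&sub).astype(np.uint8)
    k,l,s,ce=cv2.connectedComponentsWithStats(m)
    for i in range(1,k):
        if s[i,4]>30:
            p=W[l==i]; print(n,s[i],p.min(0).round(3),p.max(0).round(3))
    big=W[l==1+np.argmax(s[1:,4])]
    r=big[(abs(big[:,2]-.038)<.006)]
    (cx,cy),sz,an=cv2.minAreaRect(r[:,:2].astype(np.float32)*1000); print(n,"rim rect",cx,cy,sz,an)
    # high points along x in 5 mm bins: max height, mean y
    for x0 in np.arange(big[:,0].min(),big[:,0].max(),.008):
        q=big[(big[:,0]>=x0)&(big[:,0]<x0+.008)]
        if len(q): print(round(x0,3),len(q),q[:,2].max().round(3),np.median(q[:,2]).round(3),q[:,1].min().round(3),q[:,1].max().round(3))
E
```

```text
top [ 247  176   44  124 3044] [0.441 0.056 0.02 ] [0.708 0.146 0.093]
top [308 226  21  22 357] [ 0.553 -0.026  0.02 ] [0.595 0.016 0.092]
top rim rect 574.8818359375 101.17242431640625 (64.63961791992188, 264.1483154296875) 84.16267395019531
0.441 64 0.046 0.039 0.082 0.146
0.449 68 0.042 0.024 0.082 0.146
0.457 101 0.043 0.028 0.081 0.145
0.465 123 0.087 0.031 0.08 0.144
0.473 130 0.087 0.078 0.079 0.144
0.481 99 0.081 0.067 0.078 0.141
0.489 102 0.066 0.054 0.078 0.139
0.497 62 0.052 0.04 0.076 0.14
0.505 80 0.042 0.023 0.076 0.14
0.513 76 0.042 0.027 0.075 0.138
0.521 86 0.044 0.026 0.074 0.138
0.529 85 0.091 0.026 0.074 0.136
0.537 128 0.093 0.042 0.072 0.136
0.545 64 0.091 0.042 0.072 0.136
0.553 77 0.042 0.028 0.071 0.135
0.561 81 0.044 0.026 0.07 0.134
0.569 102 0.088 0.025 0.069 0.133
0.577 157 0.09 0.045 0.068 0.133
0.585 95 0.084 0.068 0.068 0.131
0.593 78 0.065 0.054 0.066 0.128
0.601 42 0.053 0.04 0.066 0.129
0.609 83 0.043 0.023 0.065 0.129
0.617 73 0.042 0.025 0.064 0.129
0.625 88 0.087 0.025 0.063 0.127
0.633 144 0.092 0.033 0.062 0.127
0.641 108 0.09 0.038 0.062 0.1
[... 996 characters left out ...]
0.073 0.13
0.542 195 0.088 0.052 0.071 0.136
0.55 24 0.048 0.027 0.071 0.136
0.558 15 0.041 0.03 0.069 0.091
0.566 24 0.082 0.038 0.069 0.107
0.574 96 0.087 0.076 0.068 0.131
0.582 109 0.077 0.063 0.067 0.13
0.59 115 0.068 0.047 0.067 0.13
0.598 62 0.049 0.031 0.065 0.131
0.606 23 0.04 0.024 0.063 0.13
0.614 13 0.043 0.026 0.063 0.078
0.622 20 0.083 0.033 0.063 0.103
0.63 79 0.091 0.079 0.062 0.127
0.638 133 0.085 0.063 0.062 0.125
0.646 114 0.064 0.04 0.061 0.125
0.654 27 0.047 0.027 0.059 0.123
0.662 21 0.078 0.031 0.059 0.097
0.67 68 0.081 0.076 0.058 0.121
0.678 107 0.081 0.067 0.057 0.119
0.686 96 0.068 0.056 0.056 0.119
0.694 109 0.058 0.043 0.056 0.122
0.702 32 0.044 0.034 0.084 0.119
```

View pics/top1.png

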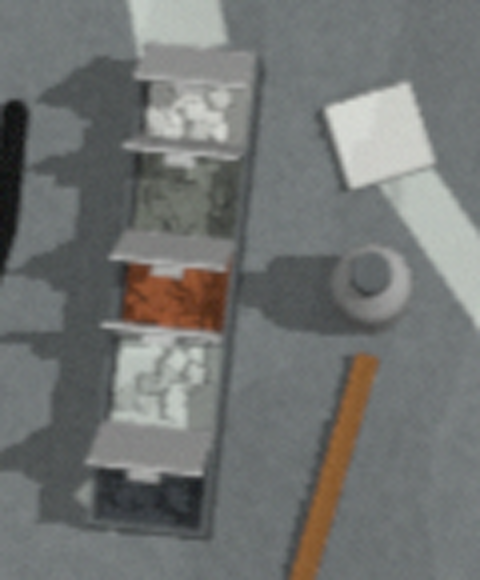

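View pics/scene1.png

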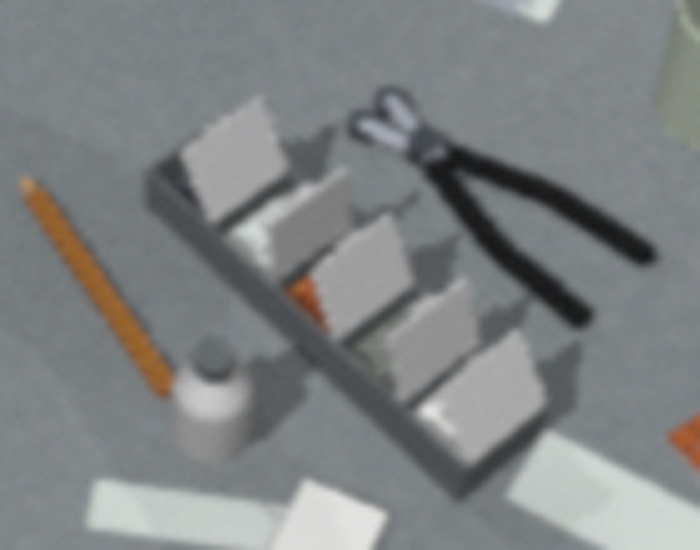

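The lids' hinges sit at x ≈ 0.70, 0.65, 0.60, 0.55 and 0.50, and every lid leans towards the robot. Lid 1 is therefore at the far end. The scene crop agrees: its lower-right lid stands at that end, and the upper-left end has a bare rim.

- **Box:** centre about (0.573, 0.101), measured size 264 x 64.6 mm, which matches the given size. The fold direction is (-0.995, 0.102).
- **Row:** row_start is about (0.702, 0.088), within reach.
- **Tool:** I want yaw -0.102 with the fingers shut, so that sweeping along tool -x follows the row.

>>> arm_command(fingers=[1,1,1,1,1,1,1,1], travel=[[0.035,-0.02,0],[0.07,-0.04,0],[0.105,-0.06,0],[0.14,-0.08,0],[0.175,-0.1,0],[0.21,-0.12,0],[0.245,-0.14,0],[0.28,-0.16,0]], dr=[[0,0,3],[0,0,6],[0,0,9],[0,0,12],[0,0,15],[0,0,18],[0,0,21],[0,0,22.3]], squeeze=5)

```text
time: 0.77
tool_pos: [0.373, -0.2688, 0.2266]
tool_rot: [-3.142, 0.0, -0.104]
contact_force: [1.1, -0.3, 0.4]
opening: 0.043
grip_force: 0.0
```

>>> arm_command(fingers=[1,1,1,1,1,1,1,1], travel=[[0.024,-0.03,0],[0.048,-0.06,0],[0.072,-0.09,0],[0.096,-0.12,0],[0.12,-0.15,0],[0.144,-0.18,0],[0.168,-0.21,0],[0.19,-0.24,0]], dr=[[0,0,0],[0,0,0],[0,0,0],[0,0,0],[0,0,0],[0,0,0],[0,0,0],[0,0,0]])

```text
time: 1.43
tool_pos: [0.5865, -0.0492, 0.2262]
tool_rot: [3.142, 0.001, -0.101]
contact_force: [0.3, -0.5, 0.5]
opening: 0.0004
grip_force: 0.0
```

>>> arm_command(fingers=[1,1,1,1,1,1,1,1], travel=[[0.02,-0.025,0],[0.04,-0.05,0],[0.06,-0.075,0],[0.08,-0.1,0],[0.1,-0.125,0.01],[0.113,-0.15,0.03],[0.113,-0.15,0.05],[0.113,-0.15,0.05]], dr=[[0,0,0],[0,0,0],[0,0,0],[0,0,0],[0,0,0],[0,0,0],[0,0,0],[0,0,0]])

```text
time: 2.1
tool_pos: [0.7109, 0.0884, 0.1702]
tool_rot: [3.14, 0.01, -0.099]
contact_force: [-0.1, -0.1, -1.2]
opening: 0.0002
grip_force: 0.0
```

>>> arm_command(fingers=[1,1,1,1,1,1,1], travel=[[0,0,0.025],[0,0,0.05],[0,0,0.075],[0,0,0.09],[0,0,0.095],[0,0,0.095],[0,0,0.095]], dr=[[0,0,0],[0,0,0],[0,0,0],[0,0,0],[0,0,0],[0,0,0],[0,0,0]])

```text
time: 2.68
tool_pos: [0.7136, 0.0862, 0.0832]
tool_rot: [3.142, -0.002, -0.102]
contact_force: [-0.2, -0.9, 0.1]
opening: 0.0004
grip_force: 0.0
```

>>> arm_command(fingers=[1,1,1,1,1,1,1,1], travel=[[-0.008,0,0.005],[-0.016,0,0.01],[-0.024,0,0.015],[-0.032,0,0.021],[-0.038,0,0.027],[-0.042,0,0.032],[-0.044,0,0.036],[-0.044,0,0.036]], dr=[[0,0,0],[0,0,0],[0,0,0],[0,0,0],[0,0,0],[0,0,0],[0,0,0],[0,0,0]])

```text
time: 3.35
tool_pos: [0.6692, 0.0912, 0.046]
tool_rot: [3.142, -0.0, -0.101]
contact_force: [-0.4, 0.3, 0.2]
opening: 0.0002
grip_force: 0.0
```

>>> arm_command(fingers=[1,1,1,1], travel=[[0,0,0.002],[0,0,0.004],[0,0,0.005],[0,0,0.005]], dr=[[0,0,0],[0,0,0],[0,0,0],[0,0,0]])

```text
time: 3.68
tool_pos: [0.67, 0.0912, 0.0419]
tool_rot: [-3.142, -0.002, -0.101]
contact_force: [-1.7, 0.1, 6.2]
opening: 0.0005
grip_force: 2.9
```

```bash
cat > m.py <<'E'
from cell import *
from h import *
import sys
n=sys.argv[1]; c=read_camera("scene"); W=cloud(c)
cv2.imwrite(f"pics/{n}.png",cv2.resize(c["color"][165:295,275:435],None,fx=4,fy=4,interpolation=cv2.INTER_CUBIC))
o=observe(); print(o["time"],o["tool_pos"].round(4),o["contact_force"].round(2))
E
python3 m.py s2
```

```text
3.7333 [0.67   0.0912 0.0419] [-1.74  0.33  6.73]
```

View pics/s2.png

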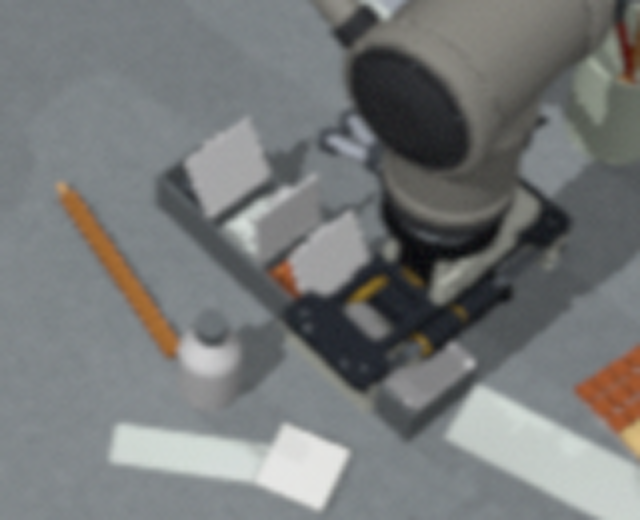

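Lid 1 (about (425,375) in the crop) lies flat under the fingers with about 6 N, and contact came at a TCP height of 0.042. Lids 3, 4 and 5 ((325,255), (280,215), (230,165)) are untouched, and lid 2 is hidden by the gripper. Next is lid 2.

>>> arm_command(fingers=[1,1,1,1,1,1,1,1], travel=[[0,0,-0.02],[-0.005,0,-0.036],[-0.014,0,-0.034],[-0.022,0,-0.03],[-0.03,0,-0.025],[-0.038,0,-0.018],[-0.046,0,-0.01],[-0.052,0,-0.005]], dr=[[0,0,0],[0,0,0],[0,0,0],[0,0,0],[0,0,0],[0,0,0],[0,0,0],[0,0,0]])

```text
time: 4.4
tool_pos: [0.6171, 0.0965, 0.0452]
tool_rot: [3.141, 0.0, -0.101]
contact_force: [-0.8, 0.7, -0.1]
opening: 0.0005
grip_force: 0.1
```

>>> arm_command(fingers=[1,1,1,1], travel=[[0,0,0.002],[0,0,0.004],[0,0,0.005],[0,0,0.005]], dr=[[0,0,0],[0,0,0],[0,0,0],[0,0,0]])

```text
time: 4.73
tool_pos: [0.618, 0.0965, 0.0412]
tool_rot: [-3.142, -0.001, -0.101]
contact_force: [-0.5, 0.6, 1.6]
opening: 0.0005
grip_force: 0.6
```

>>> arm_command(fingers=[1,1,1], travel=[[0,0,0.001],[0,0,0.001],[0,0,0.001]], dr=[[0,0,0],[0,0,0],[0,0,0]])

```text
time: 4.98
tool_pos: [0.6182, 0.0965, 0.041]
tool_rot: [-3.142, -0.001, -0.101]
contact_force: [-4.6, -0.5, 8.1]
opening: 0.0002
grip_force: 4.2
```

```bash
python3 m.py s3
```

```text
5.0333 [0.6182 0.0965 0.041 ] [-4.22 -0.6   7.68]
```

View pics/s3.png

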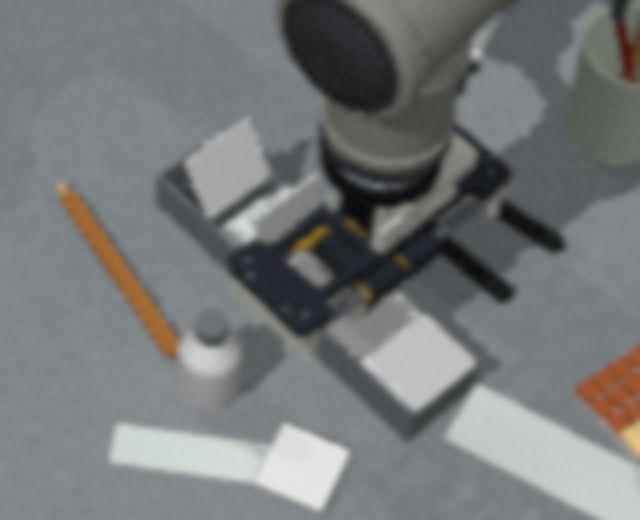

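Lid 1 ((420,360) in the crop) is flat and lid 2 ((370,320)) is pressed shut under the fingers. The box hasn't moved. I'll repeat the stroke for lids 3, 4 and 5.

>>> arm_command(fingers=[1,1,1,1,1,1,1,1], travel=[[0,0,-0.02],[-0.005,0,-0.036],[-0.014,0,-0.034],[-0.022,0,-0.03],[-0.03,0,-0.025],[-0.038,0,-0.018],[-0.046,0,-0.01],[-0.052,0,-0.005]], dr=[[0,0,0],[0,0,0],[0,0,0],[0,0,0],[0,0,0],[0,0,0],[0,0,0],[0,0,0]])

```text
time: 5.7
tool_pos: [0.566, 0.1017, 0.0444]
tool_rot: [3.142, -0.001, -0.102]
contact_force: [3.6, -1.0, 3.9]
opening: 0.0005
grip_force: 2.8
```

>>> arm_command(fingers=[1,1,1,1], travel=[[0,0,0.002],[0,0,0.004],[0,0,0.005],[0,0,0.005]], dr=[[0,0,0],[0,0,0],[0,0,0],[0,0,0]])

```text
time: 6.03
tool_pos: [0.5655, 0.1018, 0.0411]
tool_rot: [3.141, 0.001, -0.101]
contact_force: [-6.8, -0.1, 12.6]
opening: 0.0006
grip_force: 6.3
```

>>> arm_command(fingers=[1,1,1,1,1,1,1,1], travel=[[0,0,-0.02],[-0.005,0,-0.036],[-0.014,0,-0.034],[-0.022,0,-0.03],[-0.03,0,-0.025],[-0.038,0,-0.018],[-0.046,0,-0.01],[-0.052,0,-0.005]], dr=[[0,0,0],[0,0,0],[0,0,0],[0,0,0],[0,0,0],[0,0,0],[0,0,0],[0,0,0]])

```text
time: 6.7
tool_pos: [0.514, 0.107, 0.0443]
tool_rot: [3.142, -0.0, -0.102]
contact_force: [-0.5, 0.2, 0.4]
opening: 0.0004
grip_force: 0.1
```

>>> arm_command(fingers=[1,1,1,1], travel=[[0,0,0.002],[0,0,0.004],[0,0,0.005],[0,0,0.005]], dr=[[0,0,0],[0,0,0],[0,0,0],[0,0,0]])

```text
time: 7.03
tool_pos: [0.5141, 0.1071, 0.0409]
tool_rot: [3.141, 0.001, -0.101]
contact_force: [-7.0, 0.3, 12.0]
opening: 0.0003
grip_force: 5.9
```

```bash
python3 m.py s4
```

```text
7.0833 [0.5141 0.1071 0.0409] [-5.91 -1.25 12.08]
```

View pics/s4.png

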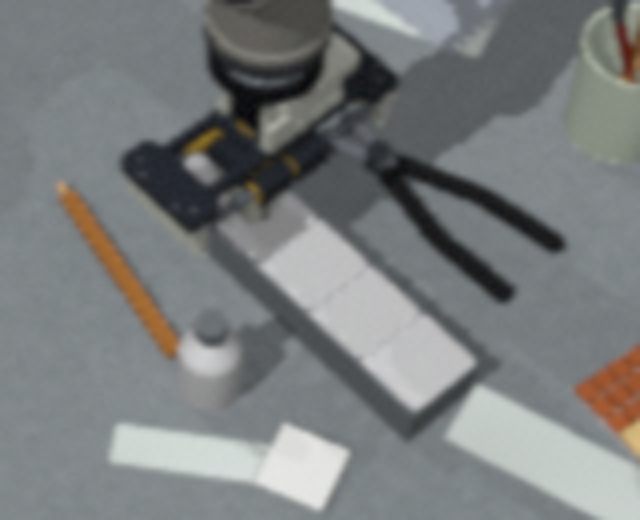

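Lids 1 to 4 lie flat, along (420,360) to (270,225) in the crop, and the box corner is still at (408,435). Now lid 5.

>>> arm_command(fingers=[1,1,1,1,1,1,1,1], travel=[[0,0,-0.02],[-0.005,0,-0.036],[-0.014,0,-0.034],[-0.022,0,-0.03],[-0.03,0,-0.025],[-0.038,0,-0.018],[-0.046,0,-0.01],[-0.052,0,-0.005]], dr=[[0,0,0],[0,0,0],[0,0,0],[0,0,0],[0,0,0],[0,0,0],[0,0,0],[0,0,0]])

```text
time: 7.75
tool_pos: [0.4614, 0.1123, 0.0437]
tool_rot: [3.141, 0.001, -0.101]
contact_force: [-0.1, 0.6, -0.3]
opening: 0.0009
grip_force: 0.1
```

>>> arm_command(fingers=[1,1,1,1], travel=[[0,0,0.002],[0,0,0.004],[0,0,0.005],[0,0,0.005]], dr=[[0,0,0],[0,0,0],[0,0,0],[0,0,0]])

```text
time: 8.08
tool_pos: [0.4614, 0.1123, 0.0407]
tool_rot: [3.141, 0.002, -0.101]
contact_force: [-8.7, -0.7, 17.4]
opening: 0.0003
grip_force: 8.6
```

>>> arm_command(fingers=[1,1,1,1,1,1,1,1], travel=[[0,0,-0.02],[0,0,-0.05],[0,0,-0.08],[0,0.03,-0.11],[0,0.06,-0.14],[0,0.1,-0.16],[0,0.14,-0.16],[0,0.18,-0.16]], dr=[[0,0,0],[0,0,0],[0,0,0],[0,0,0],[0,0,0],[0,0,0],[0,0,0],[0,0,0]])

```text
time: 8.75
tool_pos: [0.4453, -0.068, 0.2019]
tool_rot: [3.14, -0.005, -0.1]
contact_force: [-0.1, 0.3, 0.0]
opening: 0.0007
grip_force: 0.0
```

>>> arm_command(fingers=[1,1,1,1,1,1], travel=[[0,0.03,0],[0,0.06,0],[0,0.09,0],[0,0.12,0],[0,0.12,0],[0,0.12,0]], dr=[[0,0,0],[0,0,0],[0,0,0],[0,0,0],[0,0,0],[0,0,0]])

```text
time: 9.25
tool_pos: [0.4322, -0.187, 0.1997]
tool_rot: [3.141, -0.001, -0.105]
contact_force: [-0.2, 0.4, 0.4]
opening: 0.0003
grip_force: 0.0
```

```bash
python3 m.py s5
python3 - <<'E'
from cell import *
from h import *
for n in("top","scene"):
    c=read_camera(n); W=cloud(c)
    p=W[(W[...,2]>.03)&(W[...,2]<.1)&(W[...,0]>.43)&(W[...,0]<.72)&(W[...,1]>.05)&(W[...,1]<.16)]
    print(n,cv2.minAreaRect(p[:,:2].astype(np.float32)*1000))
    s=.1017; d=np.array([-.9948,s]); a=(p[:,:2]-[.573,.101])@d
    for k in range(5):
        for f in(.01,.025,.045):
            h=p[abs(a-(-.13+.052*k+f))<.005][:,2]; print(k+1,f,np.median(h).round(4),np.percentile(h,95).round(4))
E
```

```text
9.3 [ 0.4321 -0.1858  0.1997] [-0.44  0.58  0.23]
top ((575.3306884765625, 101.21882629394531), (64.89166259765625, 264.7393493652344), 84.03292846679688)
1 0.01 0.0431 0.0473
1 0.025 0.0436 0.047
1 0.045 0.0438 0.048
2 0.01 0.0423 0.0471
2 0.025 0.0427 0.0465
2 0.045 0.0424 0.0475
3 0.01 0.0429 0.0462
3 0.025 0.0429 0.047
3 0.045 0.0425 0.0469
4 0.01 0.0422 0.0458
4 0.025 0.0427 0.0468
4 0.045 0.0422 0.0463
5 0.01 0.0425 0.0461
5 0.025 0.0429 0.0463
5 0.045 0.0426 0.0464
scene ((571.3449096679688, 101.15565490722656), (67.86991119384766, 265.6934509277344), 83.96884155273438)
1 0.01 0.0396 0.0432
1 0.025 0.0399 0.0444
1 0.045 0.0413 0.0443
2 0.01 0.0399 0.0439
2 0.025 0.0404 0.0443
2 0.045 0.0402 0.0432
3 0.01 0.0401 0.0431
3 0.025 0.0401 0.0431
3 0.045 0.04 0.0436
4 0.01 0.0404 0.0442
4 0.025 0.0399 0.0436
4 0.045 0.0394 0.0428
5 0.01 0.0405 0.0426
5 0.025 0.0395 0.0439
5 0.045 0.0408 0.0444
```

View pics/s5.png

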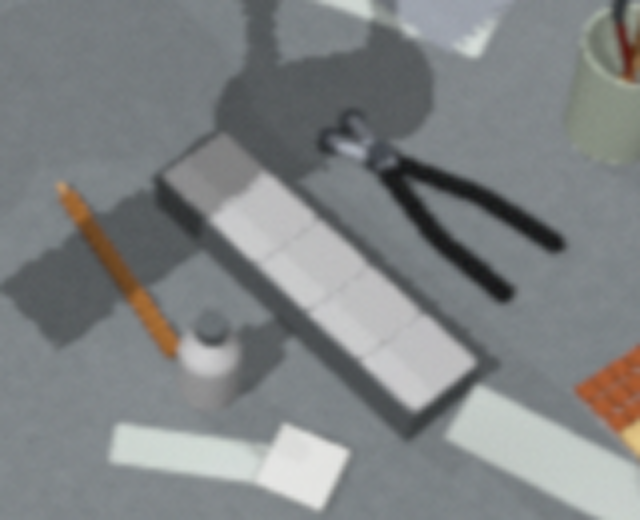

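All five lids read flat to within about 1 mm, from (420,360) to (215,170) in the crop. The box has moved less than 1 mm and the robot is clear of everything, so I'm handing in.

```bash
python3 -c "
from cell import *
print(hand_in())"
```

```text
the job is handed in; nothing more can be done
None
```

The job is handed in: all five lids were closed in order from the far end (lid 1) to the near end, and by camera they lie flat and the box stands where it was; the hand-in returned no verdict.

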